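# Seat the short offcut in the corner stop

### The job

Of the two wooden offcuts lying in front of the batten corner, push the shorter, thicker one along the bench with the fingertips into the corner, so that it sits snug for marking out: its long side flat against the long fence and its end up against the short end stop. Push it only: it stays flat on the bench, never lifted or tipped. Leave the longer offcut, the brush, the clamp and the try square where they lie.

Things in the scene. Friction and masses are not known exactly. Their poses are not given: they have to be found in the camera images.
- short_block: The offcut to push: plain dark wooden block, 50 (its x) x 70 (its y) x 40 mm (z, height), about 0.09 kg, loose. Origin at the centre of its underside; half a turn makes no difference. It starts on the robot's side of the fence, to the right of the end stop, its y axis within about 0.6 rad of the fence's direction.
- long_block: The offcut to leave alone: plain pale wooden block, 45 (x) x 110 (y) x 28 mm (z), loose. Origin at the centre of its underside. Which of the two offcuts lies nearer the end stop varies; when it is this one, a strip at least 60 mm wide stays free between it and the fence.
- corner_stop: Two wooden battens, 25 mm wide, 30 mm high, screwed to the bench at a right angle. Origin at the inner corner on the bench; x away from the robot, y to the left along the fence. Fence (long batten): working face x = 0 facing -x, from y = -0.32 to 0.025. End stop (short batten): working face y = 0 facing -y, from x = -0.09 to -0.006.
- seat (a point): Point on the bench, fixed to the corner stop (25 mm from the fence's face, 35 mm from the end stop's face), where the short offcut's origin lies when it is snug in the corner, its y axis then along the fence (either way round).
- dust_brush: Bystander: bench brush lying flat, 40 x 222 x 17 mm, right of the work. Origin at the centre of its underside.
- g_clamp: Bystander: small G-clamp lying flat, 140 x 94 x 13 mm, left of the work. Origin at the centre of its underside.
- try_square: Bystander: try square lying flat, 176 x 125 x 17 mm, further left. Origin at the centre of its underside.
Not all that is in view belongs to the job. Of the things like the short_block, leave any that is white or yellow; of the rest the larger one is meant.

How it is judged:
At the end, for the whole second after the job is handed in: The short offcut lies flat and at rest on the bench in the corner: centre within 3 mm of the snug position both ways (no more than 3 mm gap to the fence and to the end stop) and its long side within 0.04 rad of parallel to the fence (x of short_block in the frame of corner_stop between -0.028 and -0.022 m and y of short_block in the frame of corner_stop between -0.038 and -0.032 m and angle between the y axis of short_block and the y axis of corner_stop, either way round below 0.04 rad and angle between short_block's own z axis and vertical below 0.04 rad and height (world z) of short_block below 0.004 m and linear speed of short_block below 0.01 m/s); the robot touches nothing.
It fails at once if the short offcut is lifted off the bench (height (world z) of short_block above 0.01 m).
It fails at once if the short offcut is tipped (angle between short_block's own z axis and vertical above 0.3 rad).
It fails at once if a bystander (long offcut, brush, clamp or try square) is displaced by more than 15 mm (distance of any of long_block, dust_brush, g_clamp, try_square from where it was at the start of the episode above 0.015 m).
It also fails if it takes over 64 s, if anything falls off the work surface, if the arm or the gripper's body presses on something with over 40 N, if the wrist force passes 120 N, or if a joint passes its speed limit or range.

### The arm

A 6-joint arm with a two-finger parallel gripper is mounted at the origin on a cart in front of the work surface, level with it; the furniture and walls round the work are solid. World frame = base frame: x ahead of the robot, y to its left, z up, the work surface at z = 0. Lengths are in m, angles in rad, forces in N, time in s.
With the tool pointing down it reaches from about 0.35 to 0.85 m from the base axis. Payload 8.1 kg.
Tool frame: the origin (TCP) lies at the very end of the fingers, on their centre line; the grasp point (between the pads) lies robot.tcp_to_grasp behind it (robot.tcp_to_grasp is the distance from the TCP to the grasp point, in m); x points along the fingers, y is the direction in which the jaws open and shut, and the axes are right-handed (so a half turn about x gives the same grasp; the last joint's range is limited). The gripper opens to 93 mm and grips with 3 to 60 N. Pads are 15 mm wide; open, the fingers measure 128 mm over their backs; the gripper's body (75 mm by 188 mm) begins 65 mm behind the grasp point.
Start: joints at [1.046, 0.13, 1.488, -0, 1.523, -0.085], TCP at [0.255, 0.543, 0.219] pointing down, gripper open.
Joint ranges: [-2.96, 2.96], [-0.89, 2.26], [0.02, 2.5], [-1.34, 4.48], [0, 2.73], [-2.66, 2.66]. Speed limits (rad/s): [2.39, 2.39, 2.79, 3.14, 3.14, 3.14].

### API

Orientations are given as a unit quaternion [x, y, z, w].
In Python, from plant import robot, hand, solve_ik, monitor, vision, ticket gives the robot as it stands. Calls block until the motion is done:
- robot.goto(position, orientation): joint-space move of the TCP to a pose.
- robot.move_straight(position, rotation=None, max_speed=0.15, f_stop=None): straight line of the TCP; rotation=None keeps the orientation; max_speed is the mean speed in m/s. With f_stop (N) it stops when the force on the tool has changed by that much, and returns True; else False.
- robot.set_joints(angles): joint-space move.
- hand.grip(opening): finger opening in m; the grip force is fixed at half the most; returns when the fingers have stopped.
- robot.dwell(seconds).
- solve_ik(position, orientation): joint angles nearest the present ones, or None.
- monitor.read_state(): the state.
- vision.read_camera(name): name is "side" or "top"; returns the picture (384x512x3 uint8, red, green, blue); there is no depth.
- vision.camera_model(name): a dict with "fx", "fy", "cx", "cy" (pixels), "rvec" (rotation vector, rad) and "tvec" (3), from world to camera coordinates, as OpenCV has them. Camera axes: x right, y down, z forward; pixel columns grow to the right and rows downward; lengths in m; the calibration is good to about 2 mm. A picture is of the moment at which its call begins. camera_model takes no time and is no camera call.
A pose or a line that the arm cannot do raises robot.PlanningError and nothing moves.
- ticket.job_done(): hands the job in, once; it reports no verdict.
The state is a dict: "time_s": time; "qpos": joint angles; "qd": joint speeds; "effort": joint torques, N m; "ee_pos": TCP position; "tcp_rot": TCP orientation; "contact_force": force on the tool from outside, world axes, zero at the start; "wrist_torque": the same for the moment, N m; "width": finger opening in m.
Only numpy, scipy, OpenCV 4.12 (cv2) and the standard library are available. Lean on these libraries where they do the work, as an engineer would, in place of code of your own. Each camera call takes 0.05 s, during which the arm holds its last target.

## Working session

There is one attempt and no reset: what is moved stays moved. The work goes in short steps, each a Python script; the robot and the scene stay as the last script left them, time stands still between calls to the robot, and variables do not carry over. Pictures are saved under pics/ and viewed, and the job is handed in when it is done.

```bash
ls; mkdir -p pics
python3 - <<'E'
from plant import robot, hand, monitor, vision
import cv2
for n in("top","side"):
    im=vision.read_camera(n); cv2.imwrite(f"pics/{n}0.png",im[:,:,::-1]); print(n,vision.camera_model(n))
s=monitor.read_state(); print(s['time_s'],s['ee_pos'],s['tcp_rot'],s['width'],robot.tcp_to_grasp)
E
```

```text
pics
top {'fx': 442.1869051639716, 'fy': 442.1869051639716, 'cx': 255.90307891971602, 'cy': 187.68675186462704, 'rvec': array([ 2.19068537, -2.17437896,  0.08656476]), 'tvec': array([-0.02954826,  0.51025799,  1.72001625])}
side {'fx': 484.9416874402676, 'fy': 484.9416874402676, 'cx': 251.1654228027683, 'cy': 193.81308605268842, 'rvec': array([ 0.29584768, -2.63493457,  1.454472  ]), 'tvec': array([0.49659398, 0.10242024, 1.40322617])}
0.1 [0.25517172 0.54246262 0.21769923] [ 0.15367332  0.69025394 -0.15480599  0.68990515] 0.09328441909317735 0.0188
```

View pics/top0.png

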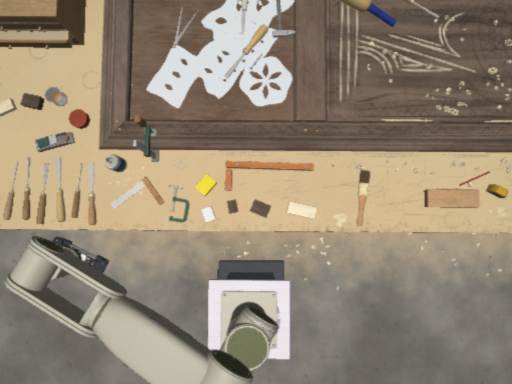

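View pics/side0.png

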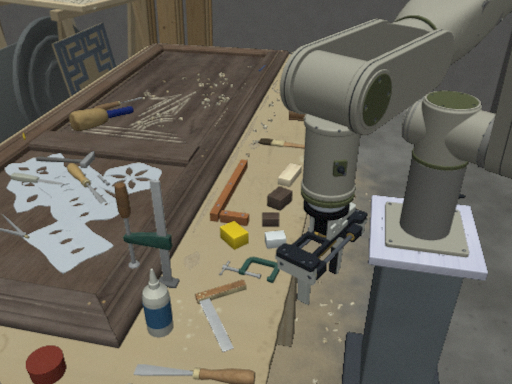

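```bash
cat > h.py <<'E'
import numpy as np, cv2
from plant import vision
def ray(n,uv):
    m=vision.camera_model(n); R,_=cv2.Rodrigues(m['rvec']); C=-R.T@m['tvec']
    uv=np.atleast_2d(uv).astype(float)
    d=np.c_[(uv[:,0]-m['cx'])/m['fx'],(uv[:,1]-m['cy'])/m['fy'],np.ones(len(uv))]@R
    return C,d
def onz(n,uv,z):
    C,d=ray(n,uv); return (C+d*((z-C[2])/d[:,2])[:,None])[:,:2]
def proj(n,P):
    m=vision.camera_model(n); R,_=cv2.Rodrigues(m['rvec']); c=np.atleast_2d(P)@R.T+m['tvec']
    return np.c_[c[:,0]/c[:,2]*m['fx']+m['cx'],c[:,1]/c[:,2]*m['fy']+m['cy']]
def crop(n,u0,v0,w,h,k,fn,im=None):
    if im is None: im=vision.read_camera(n)
    c=cv2.resize(im[v0:v0+h,u0:u0+w,::-1],None,fx=k,fy=k,interpolation=cv2.INTER_CUBIC)
    cv2.imwrite(fn,c); return im
E
python3 - <<'E'
from h import *
im=cv2.imread('pics/top0.png')[:,:,::-1]; crop('top',190,150,135,85,5,'pics/ct.png',im)
im=cv2.imread('pics/side0.png')[:,:,::-1]; crop('side',190,150,120,120,5,'pics/cs.png',im)
E
```

```text
(no output)
```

View pics/ct.png

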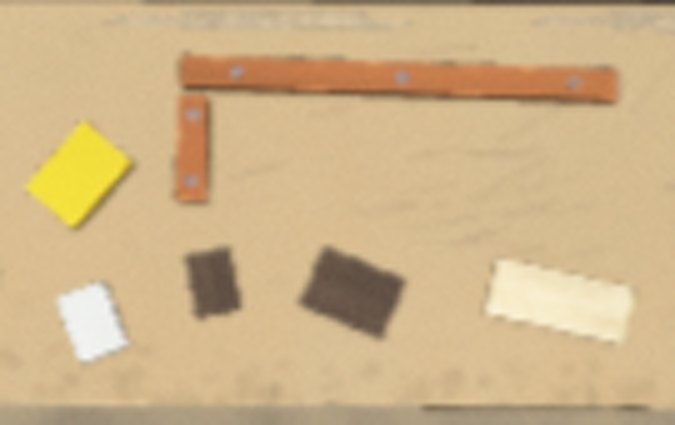

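View pics/cs.png

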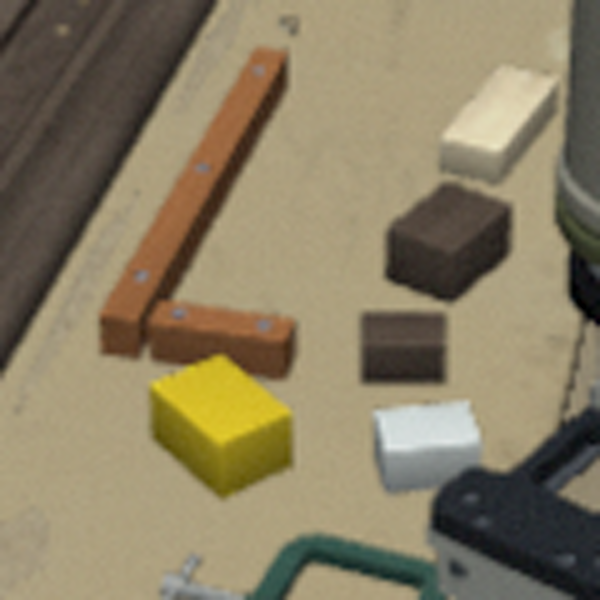

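Candidates like the short block in the top view: white block (208,214), yellow block (206,185), small dark block (232,206), large dark block (260,208). The pale long offcut is at (302,210). White and yellow are excluded, and of the two dark ones the larger, at (260,208), is meant. The crops confirm it: it is the largest dark one, thicker than the pale offcut.

```bash
cat >> h.py <<'E'
def masks(im,u0=190,v0=150,w=135,h=85,k=8):
    c=cv2.resize(np.ascontiguousarray(im[v0:v0+h,u0:u0+w]),None,fx=k,fy=k,interpolation=cv2.INTER_CUBIC)
    hsv=cv2.cvtColor(c,cv2.COLOR_RGB2HSV); H,S,V=cv2.split(hsv)
    f=lambda m:(m.astype(np.uint8))*255
    off=lambda p:(np.asarray(p,float)+0.5)/k-0.5+[u0,v0]
    return c,f(V<135),f((H<13)&(S>135)&(V>120)),f((V>215)&(S<80)),off
def rects(m,off,amin):
    out=[]
    for c in cv2.findContours(m,cv2.RETR_EXTERNAL,cv2.CHAIN_APPROX_NONE)[0]:
        if cv2.contourArea(c)>amin: out.append(off(cv2.boxPoints(cv2.minAreaRect(c))))
    return out
E
python3 - <<'E'
from h import *
np.set_printoptions(precision=4,suppress=True)
im=cv2.imread('pics/top0.png')[:,:,::-1]
m=vision.camera_model('top');R,_=cv2.Rodrigues(m['rvec']);print('cam',-R.T@m['tvec'])
c,dk,orr,pl,off=masks(im)
cv2.imwrite('pics/m.png',cv2.resize(np.vstack([dk[:500],orr[:500]]),None,fx=.55,fy=.55))
for nm,mm,z in(('dark',dk,.04),('orange',orr,.03),('pale',pl,.028)):
    for b in rects(mm,off,1500):
        P=onz('top',b,z); print(nm,b.round(1).tolist(),'\n',P, P.mean(0),'sides',np.linalg.norm(P[1]-P[0]),np.linalg.norm(P[2]-P[1]))
E
```

```text
cam [ 0.3754 -0.0235  1.7545]
dark [[226.6, 201.0], [235.3, 199.3], [237.8, 211.4], [229.1, 213.2]] 
 [[0.4561 0.0876]
 [0.4633 0.054 ]
 [0.4161 0.0438]
 [0.409  0.0773]] [0.4361 0.0657] sides 0.03434306312608568 0.0481932204327855
dark [[249.5, 210.4], [254.5, 198.7], [270.6, 205.7], [265.6, 217.3]] 
 [[ 0.4203 -0.0017]
 [ 0.4658 -0.0207]
 [ 0.4395 -0.0834]
 [ 0.3941 -0.0642]] [ 0.4299 -0.0425] sides 0.049312881214044785 0.06797586693428298
dark [[252.2, 150.4], [252.2, 149.6], [324.4, 149.6], [324.4, 150.4]] 
 [[ 0.655  -0.0101]
 [ 0.6585 -0.0101]
 [ 0.6607 -0.293 ]
 [ 0.6572 -0.293 ]] [ 0.6579 -0.1515] sides 0.003458851491637433 0.2829583778200186
orange [[225.0, 189.3], [225.8, 168.8], [231.4, 169.0], [230.6, 189.5]] 
 [[0.5026 0.0951]
 [0.5833 0.0928]
 [0.5825 0.0708]
 [0.5019 0.0732]] [0.5426 0.083 ] sides 0.08066321178891825 0.021995226737270914
orange [[226.0, 167.0], [226.2, 160.9], [312.6, 163.7], [312.4, 169.8]] 
 [[ 0.5902  0.0921]
 [ 0.6143  0.0916]
 [ 0.6059 -0.2478]
 [ 0.5818 -0.247 ]] [ 0.5981 -0.0778] sides 0.024109138216288593 0.3395531660052925
pale [[253.9, 223.7], [255.1, 216.2], [267.8, 218.1], [266.7, 225.7]] 
 [[ 0.3691 -0.019 ]
 [ 0.3985 -0.0234]
 [ 0.3912 -0.0731]
 [ 0.3618 -0.0687]] [ 0.3801 -0.0461] sides 0.02973678221950694 0.050313542817683576
pale [[199.1, 208.7], [209.6, 204.6], [215.1, 218.6], [204.6, 222.8]] 
 [[0.426  0.1954]
 [0.4424 0.1546]
 [0.3877 0.1323]
 [0.3714 0.1731]] [0.4069 0.1639] sides 0.04398523580902858 0.059037583296927765
pale [[285.7, 213.1], [288.5, 200.1], [318.0, 206.5], [315.2, 219.5]] 
 [[ 0.4112 -0.1426]
 [ 0.4621 -0.1535]
 [ 0.4381 -0.2686]
 [ 0.3873 -0.2575]] [ 0.4247 -0.2056] sides 0.05206136490949266 0.11760050371997716
```

View pics/m.png

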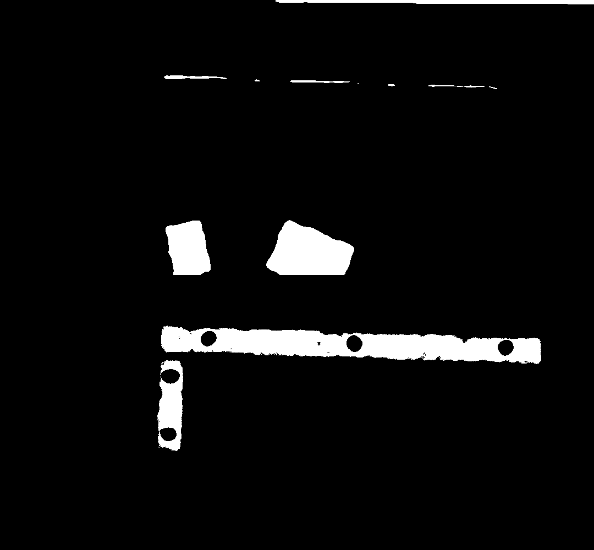

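```bash
cat >> h.py <<'E'
from scipy.spatial.transform import Rotation as Rn
FA=-0.0245  # fence yaw
fx=np.array([np.cos(FA),np.sin(FA),0]); fy=np.array([-np.sin(FA),np.cos(FA),0]); CO=np.array([.589,.0694,0])
def quat(jaw):
    x=np.array([0,0,-1.]); y=np.asarray(jaw,float); return Rn.from_matrix(np.c_[x,y,np.cross(x,y)]).as_quat()
def W(a,b,z): return CO+a*fx+b*fy+[0,0,z]
E
python3 - <<'E'
from h import *
from plant import robot,hand,monitor,solve_ik
np.set_printoptions(precision=4,suppress=True)
p=np.array([.370,-.045,.13])
for s in(1,-1): print(s,solve_ik(p,quat(s*fy)),solve_ik(W(-.03,-.15,.1),quat(s*fx)))
q0=np.array(monitor.read_state()['qpos'])
qs=[(np.abs(solve_ik(p,quat(s*fy))-q0).max(),s) for s in(1,-1) if solve_ik(p,quat(s*fy)) is not None]
s=min(qs)[1]
hand.grip(.020)
robot.goto(p,quat(s*fy))
robot.move_straight([.370,-.045,.010],max_speed=.1,f_stop=8)
st=monitor.read_state();print(s,st['time_s'],st['ee_pos'],st['contact_force'],st['width'])
crop('side',190,150,140,110,5,'pics/a1.png')
E
```

```text
1 [-0.2588 -0.4793  2.19   -0.      1.4309 -1.8051] [-0.2341  0.1138  1.7277 -0.      1.3001 -0.2096]
-1 [-0.2588 -0.4793  2.19    0.      1.4309  1.3365] None
-1 4.85 [ 0.3706 -0.0452  0.0106] [ 0.2609 -0.8016  0.5538] 0.020042205307734304
```

View pics/a1.png

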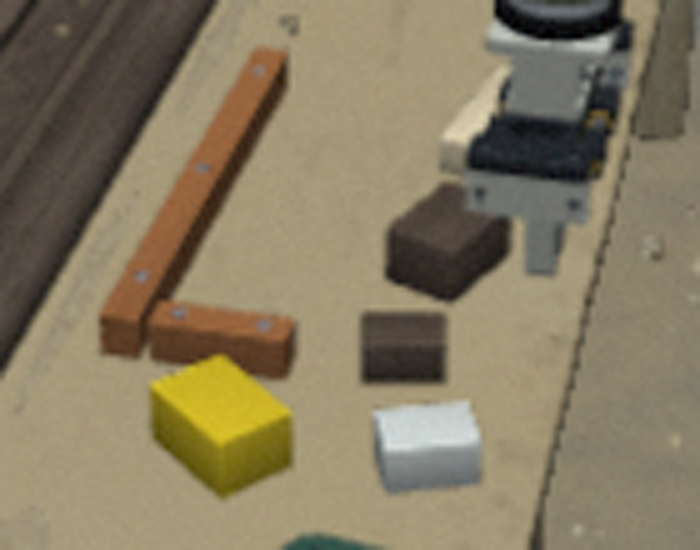

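The closed-in fingers (side pixel ~(298,200)) stand on the bench just robot-side of the large dark block. The block is still untouched, so I'll push.

Run:
```python
from h import *
from plant import robot,monitor
p=np.array([.370,-.045,.010])
t=robot.move_straight(p+.10*fx,max_speed=.05,f_stop=12)
st=monitor.read_state();print(t,st['time_s'],st['ee_pos'],st['contact_force'])
crop('side',190,150,140,110,5,'pics/a2.png')
```

```text
False 7.05 [ 0.46992161 -0.04743723  0.01003113] [ 0.14756926 -0.45519568 -0.08107006]
```

View pics/a2.png

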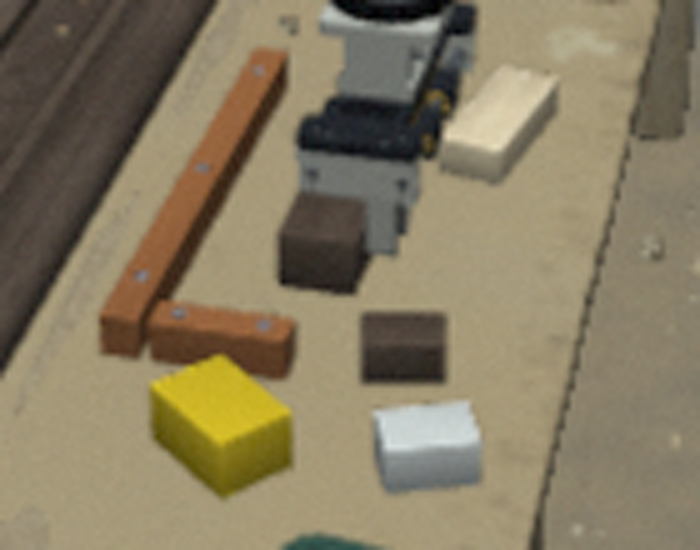

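The block (side pixel ~(254,198)) has swung flush with the fingers, with its end parallel to the end stop. The bystanders haven't moved. On to the fence.

Run:
```python
from h import *
from plant import robot,monitor
p=np.array([.370,-.045,.010])
t=robot.move_straight(p+.18*fx,max_speed=.04,f_stop=10)
st=monitor.read_state();e=np.array(st['ee_pos']);print(t,st['time_s'],e,st['contact_force'], 'corner frame',fx@(e-CO),fy@(e-CO))
crop('side',190,150,140,110,5,'pics/a3.png')
robot.move_straight(e-.03*fx,max_speed=.08)
e=e-.03*fx; robot.move_straight([e[0],e[1],.13],max_speed=.15)
im=crop('top',190,150,135,85,5,'pics/a4.png')
c,dk,orr,pl,off=masks(im)
for b in rects(dk,off,3000):
    P=onz('top',b,.04); print(b.round(1).tolist(),P.round(4).tolist())
```

```text
True 8.4583 [ 0.52803262 -0.04875866  0.00938306] [-0.55993937  0.42203827  0.57171078] corner frame -0.05805449036129739 -0.11961675226712531
[[227.0, 200.5], [235.0, 199.4], [236.7, 212.0], [228.6, 213.0]] [[0.4582, 0.0862], [0.4626, 0.055], [0.414, 0.0481], [0.4097, 0.0792]]
[[242.8, 197.4], [246.8, 179.4], [280.1, 186.9], [276.1, 204.8]] [[0.4707, 0.0249], [0.5408, 0.0101], [0.5129, -0.1198], [0.4429, -0.1046]]
[[284.7, 197.3], [289.1, 176.9], [293.9, 177.9], [289.6, 198.3]] [[0.4725, -0.138], [0.5521, -0.1546], [0.5483, -0.1734], [0.4686, -0.1568]]
[[232.6, 194.6], [236.2, 174.4], [240.6, 175.2], [237.0, 195.4]] [[0.4813, 0.0644], [0.5602, 0.0513], [0.5573, 0.0341], [0.4784, 0.0473]]
[[245.4, 164.4], [247.0, 156.8], [289.3, 165.6], [287.7, 173.2]] [[0.5999, 0.016], [0.6299, 0.0101], [0.5963, -0.1554], [0.5664, -0.1493]]
[[251.9, 149.6], [324.4, 149.6], [324.4, 150.4], [251.9, 150.4]] [[0.6585, -0.0091], [0.6607, -0.293], [0.6572, -0.293], [0.655, -0.0091]]
```

View pics/a3.png

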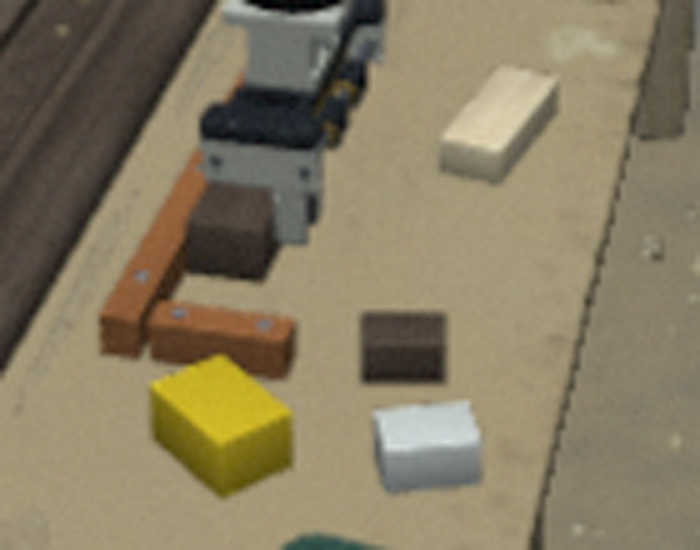

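View pics/a4.png

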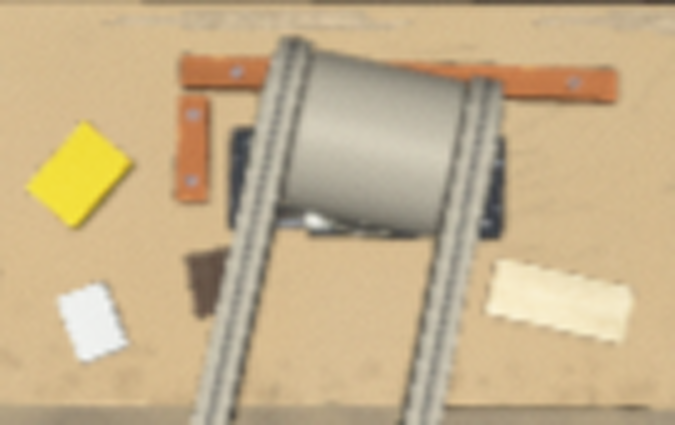

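Run:
```python
from h import *
from plant import robot,monitor,hand
hand.grip(0.0)
q=quat(fx)
robot.goto(W(-.028,-.195,.13),q)
robot.move_straight(W(-.028,-.195,.010),max_speed=.1,f_stop=8)
t=robot.move_straight(W(-.028,-.06,.010),max_speed=.05,f_stop=10)
st=monitor.read_state();e=np.array(st['ee_pos']);print(t,st['time_s'],e,st['contact_force'],st['width'],'corner frame',fx@(e-CO),fy@(e-CO))
crop('side',190,150,140,110,5,'pics/b1.png')
```

```text
True 15.4667 [ 0.55893649 -0.0071462   0.00982259] [ 0.80088219 -2.91636796  2.12167864] 0.0006401401950185451 corner frame -0.028179290647024065 -0.07725970851619474
```

View pics/b1.png

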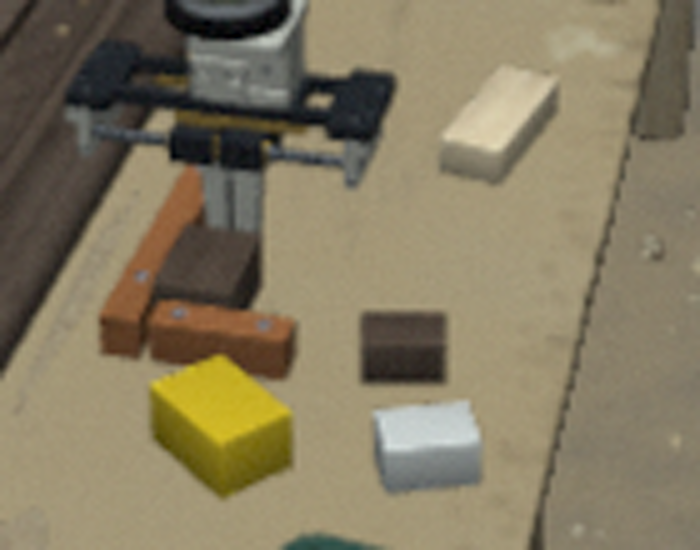

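The block is at the end stop (side pixel ~(232,202)), with the fingers at its right end. Next I'll seat it once more against the fence, then once more against the stop, back off and inspect.

Run:
```python
from h import *
from plant import robot,monitor,hand
def rep(t):
    st=monitor.read_state();e=np.array(st['ee_pos']);print(t,st['time_s'],st['contact_force'].round(2),'corner',fx@(e-CO),fy@(e-CO))
robot.move_straight(W(-.028,-.11,.010),max_speed=.1)
robot.move_straight(W(-.028,-.11,.13),max_speed=.2)
hand.grip(.016)
robot.goto(W(-.10,-.038,.13),quat(-fy))
robot.move_straight(W(-.10,-.038,.010),max_speed=.1,f_stop=8)
rep(robot.move_straight(W(-.04,-.038,.010),max_speed=.03,f_stop=10))
robot.move_straight(W(-.10,-.038,.010),max_speed=.1)
robot.move_straight(W(-.10,-.038,.13),max_speed=.2)
hand.grip(0)
robot.goto(W(-.028,-.11,.13),quat(fx))
robot.move_straight(W(-.028,-.11,.010),max_speed=.1,f_stop=8)
rep(robot.move_straight(W(-.028,-.06,.010),max_speed=.03,f_stop=10))
robot.move_straight(W(-.028,-.11,.010),max_speed=.1)
robot.move_straight(W(-.028,-.11,.20),max_speed=.2)
robot.set_joints([1.046,.13,1.488,0,1.523,-.085])
np.set_printoptions(precision=4,suppress=True)
im=crop('top',190,150,135,85,5,'pics/c1.png'); crop('side',190,150,140,110,5,'pics/c2.png')
cv2.imwrite('pics/top1.png',im[:,:,::-1])
c,dk,orr,pl,off=masks(im)
for nm,mm,z in(('dark',dk,.04),('orange',orr,.03),('pale',pl,.028)):
    for b in rects(mm,off,3000):
        P=onz('top',b,z); L=np.c_[P,0*P[:,0]]-CO; print(nm,P.mean(0),'cornerframe',(L@fx),(L@fy))
rep(0)
```

```text
True 21.4333 [ 0.22 -1.16 -0.02] corner -0.05801821084289972 -0.03798324461517853
True 27.1583 [-0.64 -2.91  1.78] corner -0.028226885458950426 -0.0772626668622888
dark [0.4363 0.0653] cornerframe [-0.1326 -0.1253 -0.1725 -0.1798] [ 0.0142 -0.0193 -0.0298  0.0037]
dark [0.5628 0.0431] cornerframe [-0.0532  0.0011  0.002  -0.0522] [ 0.0182  0.019  -0.0723 -0.0729]
orange [0.5423 0.0822] cornerframe [-0.0871 -0.0066 -0.0068 -0.0874] [0.0229 0.0225 0.0004 0.0009]
orange [ 0.598  -0.0774] cornerframe [0.0009 0.025  0.0243 0.0002] [ 0.0231  0.0232 -0.3164 -0.3161]
pale [0.4067 0.164 ] cornerframe [-0.1661 -0.1489 -0.2031 -0.2202] [0.1221 0.0812 0.0582 0.099 ]
pale [ 0.4248 -0.2058] cornerframe [-0.1721 -0.1216 -0.1429 -0.1932] [-0.2164 -0.2259 -0.342  -0.3323]
0 31.175 [ 0.51 -0.6  -0.04] corner -0.3443414584362485 0.4650065108903745
```

View pics/c1.png

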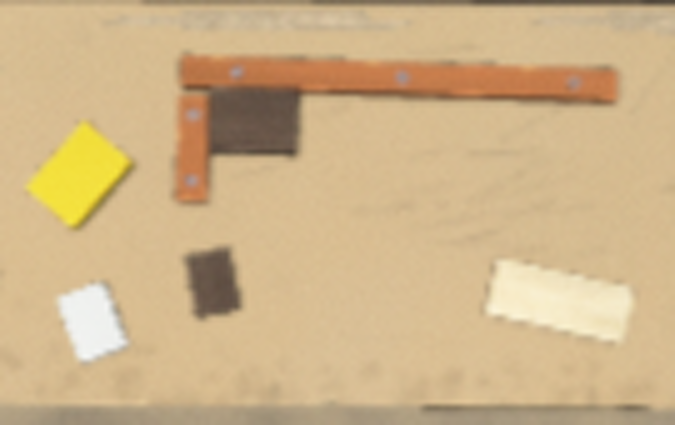

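View pics/c2.png

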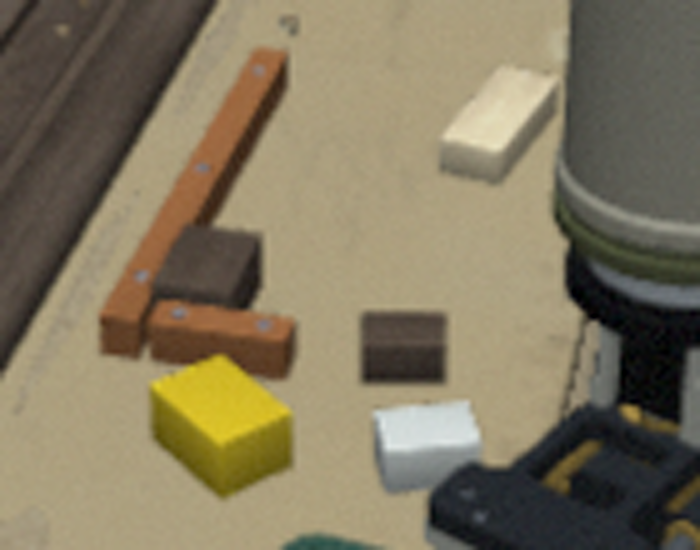

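The crops show the dark block at top (241,174), flush with the fence and the end stop. The pale and other blocks are unmoved.

Run:
```python
from plant import ticket
print(ticket.job_done())
```

```text
the job is handed in; nothing more can be done
None
```

The shorter, thicker dark offcut is now in the corner, and I handed the job in at about 31 s of the 64 s allowed. I pushed it flat to the fence, which also squared it up, then along the fence to the end stop. I repeated both pushes, backed the arm off clear and looked again.

**Checks that agree:**
- **Repeat pushes:** both second pushes stopped within 0.05 mm of the first, at the tool positions expected for a snug block (58 mm from the fence, 77 mm from the stop).
- **Final pictures:** no visible gap at either batten. The block's right end lies about 73 mm from the stop in the top view (70 mm expected, calibration about 2 mm), and the block looks parallel to the fence.
- **Bystanders:** the long offcut measured within about 0.3 mm of its start. The brush, clamp and try square were outside my final crops and not re-measured; the fingertips were never lowered near them.

**Check that did not work:** the colour-mask rectangle for the seated block merged with the dark gap between the battens on its left. I could not measure its centre directly from the image, so the position rests on the push stops and the visible edges.

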